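# Set up the hand punch over a key blank

## Robot

A 7-joint arm with a two-finger parallel gripper is mounted at the origin on the work surface. World frame = base frame: x ahead of the robot, y to its left, z up, the work surface at z = 0. Lengths are in m, angles in rad, forces in N, time in s.
With the tool pointing down it reaches from about 0.4 to 0.925 m from the base axis. Payload 4.1 kg.
Tool frame: the origin (TCP) lies midway between the tips of the shut fingers; the grasp point (between the pads) lies 19 mm behind it; z points along the fingers, y is the direction in which the jaws open and shut (so a half turn about z gives the same grasp; the last joint's range is limited). The gripper opens to 85 mm and grips with 20 to 120 N. Pads are 22 mm wide; open, the fingers measure 114 mm over their backs; the gripper's body (76 mm by 85 mm) begins 54 mm behind the grasp point. The pads swing forward as they close: fully open they stand 13 mm farther back than shut.
Start: joints at [1.1, 0.398, 0.045, 1.537, -0.019, 1.207, -0.051], TCP at [0.236, -0.606, 0.231] pointing down, gripper open.
Joint ranges: [-2.82, 2.82], [-0.49, 2.23], [-1.37, 1.46], [0, 2.46], [-1.36, 4.5], [0.23, 2], [-2.94, 2.94]. Speed limits (rad/s): [2.57, 2.57, 3.14, 3.14, 3.14, 3.14, 3.14].

## Interface

Orientations are given as a 3x3 rotation matrix whose columns are the frame's x, y, z axes.
In Python, from workcell import * gives the robot as it stands.
- The arm moves only by the shell command python3 -m creep 'ROWS'. ROWS is a JSON object of lists of equal length, an entry for each row: "translation": the shift along the tool's x, y, z in m, a list of three; "spin": the turn about the tool's z in rad; "grip": the opening, from 0 (shut) to 1 (fully open). In form: {"translation": [[dx, dy, dz], ...], "spin": [spin, ...], "grip": [grip, ...]}. A call has 1 to 8 rows; each row is the pose to reach, as a shift and turn from the pose measured when the call began, along the tool's axes at that moment; what a row does not reach only later rows make up. A row lasts 1/8 s, in which the tool goes at most 62.5 mm and 10.7 degrees, less where a joint would pass 70% of its speed; a pose out of reach is approached as far as the arm can. A call with a gripper value outside its range is refused whole. The fingers move at their own pace and stop on an object; the grip force is fixed at half the most. Time passes only in rows, so rows that repeat a pose let the fingers close. It gives the time, the measured TCP pose, the force and the opening at its end, in the units of the state.
- get_obs(): the state, without advancing time (a new reading comes with each control period).
- read_camera(name): name is "scene" or "top"; returns (picture, depth): 480x640x3 uint8, red, green, blue; 480x640 float32, m along the optical axis (not along the pixel's ray), 0 where there is no reading.
- camera_model(name): a dict with "fx", "fy", "cx", "cy" (pixels), "rvec" (rotation vector, rad) and "tvec" (3), from world to camera coordinates, as OpenCV has them. Camera axes: x right, y down, z forward; pixel columns grow to the right and rows downward; lengths in m; the calibration is good to about 2 mm. A picture is of the moment at which its call begins. camera_model takes no time and is no camera call.
- finish_job(): hands the job in, once; it reports no verdict.
The state is a dict: "t": time; "joint_pos": joint angles; "joint_vel": joint speeds; "joint_torque": joint torques, N m; "tool_pos": TCP position; "eef_rot": TCP orientation; "ft_force": force on the tool from outside, world axes, zero at the start; "moment": the same for the moment, N m; "opening": finger opening in m.
Only numpy, scipy, OpenCV 4.12 (cv2) and the standard library are available. Lean on these libraries where they do the work, as an engineer would, in place of code of your own. Each camera call takes 0.05 s, during which the arm holds its last target. There are 200 camera calls.

## Task

Seat the brass guide bush with the rectangular flange flat and square in the pocket on top of the green punch stand and let go of it. Then take the longer of the two steel punches out of the wooden rack and thread it, point down, through the bush and on through the lower guide, and finish while holding it there: upright and still, its point showing about half-way down the gap between the lower guide and the key on the anvil, never touching that key. Leave the round-flanged bush, the short punch and the plaster hand where they are.

Things in the scene. Friction and masses are not known exactly. Their poses are not given: they have to be found in the camera images.
- press: Green punch stand, fixed to the table. Origin: centre of its underside, on the upright axis shared by all its holes; z up. Base plate 100 (x) x 130 (y) mm; two upright cheeks 10 mm thick at y = -45 and +45 mm; open at +x and -x. From bottom to top: anvil with a key blank (top of the key at z = 20 mm), lower guide, deck with a pocket whose rim, at z = 108 mm, is the top of the bare stand.
- press_pocket (a point): Centre of the floor of the stand's pocket, 100 mm above the stand's underside; axes as the stand's. The pocket is open upwards, 62.4 (x) x 46.4 (y) mm, 8 mm deep, straight walls; a 24 mm clearance hole goes through its floor (8 mm thick). The deck around it measures 84 (x) x 100 (y) mm.
- press_guide (a point): Mouth of the lower guide, on the axis, 62 mm above the stand's underside: a steel plate 16 mm thick (z = 46 to 62 mm) with a through hole of 15 mm diameter. The gap between it and the key below is 26 mm.
- key: The flat brass key blank on the stand's anvil, fixed, 3 mm thick; origin at the centre of the underside of its round bow (22 mm diameter), on the axis of the stand's holes.
- bush_mid (a point): Centre (19 mm above its underside) of the loose brass guide bush, 0.2 to 0.33 kg, 38 mm tall. Flange 60 (x) x 44 (y) x 10 mm at the bottom; on it a square neck 30 x 30 mm, 28 mm tall, sides parallel to the flange's, to hold it by. A 16 mm hole runs through it along z. Stands flat on the table, neck up. A half turn about z makes no difference.
- roundbush_mid (a point): Centre (17 mm above its underside) of another loose brass bush that is to be left alone: round flange of 68 mm diameter, 10 mm thick, round neck of 32 mm diameter, 34 mm tall in all. The two bushes may be in either place.
- rack: Fixed wooden block 60 (x) x 130 (y) x 55 mm, origin at the centre of its underside. Two upright holes of 13 mm diameter at y = -35 and +35 mm, 45 mm deep, hold the two punches point down; either punch may be in either hole.
- punch_grip (a point): Centre of the head of the longer punch, 143.5 mm above its point; z along the punch, up. Steel, 0.14 to 0.24 kg, 166 mm long: round shaft of 12 mm diameter, tapered over the last 8 mm to 7 mm; from 121 mm to 166 mm a round head of 18 mm diameter to hold it by. In the rack it stands upright, its point 10 mm above the table.
- punch_tip (a point): Point (lower end, on the axis) of the longer punch.
- shortpunch_mid (a point): Middle of the short punch, 50 mm above its point: same shaft and head diameters, 100 mm long. It is left in the rack.
- cast_mid (a point): On the white plaster cast of a hand lying loose on the table, palm down, about 190 x 110 mm and 50 mm high; the point is 15 mm above the table in the middle of the back of the hand.
There are look-alikes about, which are no part of the job. What is shaped like the part that bears punch_grip but blue is not meant.

How it is judged:
By the outcome, as a careful person would: the job done as asked, in the order asked, and still so for the second after the job is handed in, while the arm keeps its last pose, push and grip.
It also fails if it takes over 64 s, if anything falls off the work surface, if the arm or the gripper's body presses on something with over 40 N, if the wrist force passes 120 N, or if a joint passes its speed limit or range.

## Working session

There is one attempt and no reset: what is moved stays moved. The work goes in short steps, Python scripts to look and compute and a shell command to move; the robot and the scene stay as the last step left them, time stands still between calls to the robot, and variables do not carry over. Pictures are saved under pics/ and viewed, about 8 in all and at most 12, crops included, and the job is handed in when it is done.

```bash
ls; mkdir -p pics
cat > h.py <<'E'
from workcell import *
import numpy as np, cv2
def cam(n):
    m=camera_model(n);K=np.array([[m['fx'],0,m['cx']],[0,m['fy'],m['cy']],[0,0,1]]);R=cv2.Rodrigues(np.array(m['rvec'],float))[0];return K,R,np.array(m['tvec'],float).ravel()
def ray(n,uv,z):
    K,R,t=cam(n);uv=np.atleast_2d(uv).astype(float);d=np.c_[uv,np.ones(len(uv))]@np.linalg.inv(K).T@R;c=-R.T@t
    return c+d*((z-c[2])/d[:,2])[:,None]
def proj(n,P):
    K,R,t=cam(n);p=(np.atleast_2d(P)@R.T+t)@K.T;return p[:,:2]/p[:,2:]
def cloud(n,dep):
    K,R,t=cam(n);v,u=np.mgrid[:480,:640];p=np.stack([u,v,np.ones_like(u)],-1)@np.linalg.inv(K).T*dep[...,None];return (p-t)@R
def shot(n,name):
    im,d=read_camera(n);np.savez(f'pics/{name}.npz',im=im,d=d);cv2.imwrite(f'pics/{name}.png',im[...,::-1]);return im,d
E
python3 - <<'E'
from h import *
for n in('scene','top'):
    shot(n,n+'0');K,R,t=cam(n);print(n,K[0,0],-R.T@t,R[2])
o=get_obs();print(o['t'],o['tool_pos'],o['eef_rot'],o['ft_force'],o['opening'])
E
```

```text
pics
scene 548.55496759016 [ 1.25997522 -0.18639232  0.93587152] [-0.62369585  0.20674788 -0.75382943]
top 532.1329906441765 [0.5211564  0.0352243  1.31886734] [ 0.0342006   0.00403494 -0.99940684]
0.1 [ 0.23594788 -0.60504904  0.23034568] [[ 9.31643248e-01  3.63373441e-01 -7.75119301e-04]
 [ 3.63374245e-01 -9.31641826e-01  1.63268974e-03]
 [-1.28857473e-04 -1.80274276e-03 -9.99998367e-01]] [0.16867343 0.01546322 0.19265473] 0.0853671532673878
```

View pics/scene0.png

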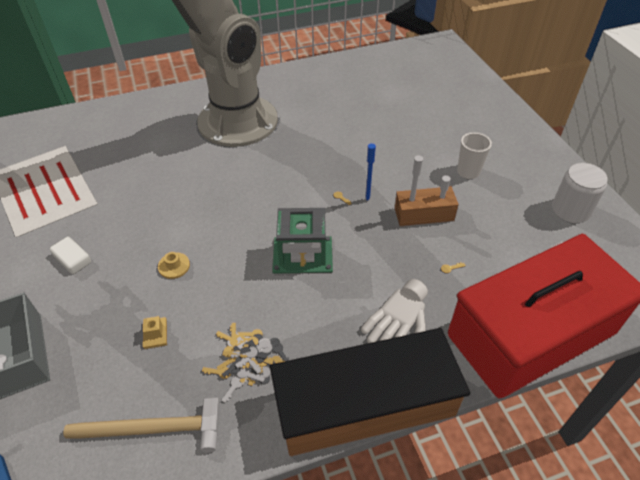

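View pics/top0.png

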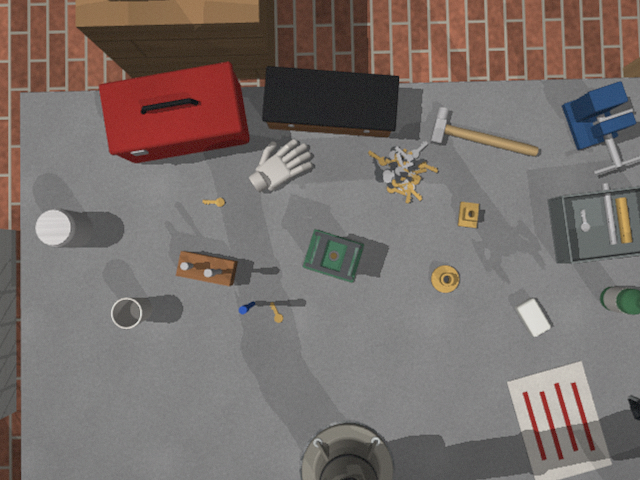

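The scene view shows the square-flange bush at (153,332), the round one at (173,263), the stand at (303,240) and the rack at (426,205), with the long punch at (417,175) and the short one at (446,186). In the top view these are the bush (469,214), round bush (445,278), stand (334,256), and rack (207,268) with the long punch at about (208,272).

Look-alikes for the bush: the round-flange bush at top (445,278). For the punch: the blue punch at scene (370,170) / top (246,309), and the short punch at scene (446,186) / top (184,266). I choose the bush at top (469,214) and the grey long punch at scene (417,175), and check both in a close crop.

Run:
```python
from h import *
S=np.load('pics/scene0.npz');T=np.load('pics/top0.npz')
def c(im,u,v,w,h,W,H):return cv2.resize(im[v:v+h,u:u+w,::-1],(W,H),interpolation=cv2.INTER_CUBIC)
a=np.hstack([c(S['im'],380,135,100,100,400,300),c(T['im'],170,235,80,60,400,300)])
b=np.hstack([c(T['im'],430,190,80,60,400,300),c(T['im'],294,226,80,60,400,300)])
cv2.imwrite('pics/crop1.png',np.vstack([a,b]))
P=cloud('top',T['d'])
def reg(u0,u1,v0,v1,z0,z1):
    m=np.zeros((480,640),bool);m[v0:v1,u0:u1]=1;m&=(P[...,2]>z0)&(P[...,2]<z1)&(T['d']>0);return m
def rect(n,m):
    p=P[m];r=cv2.minAreaRect((p[:,:2]*1000).astype(np.float32));print(n,m.sum(),'zmed',np.median(p[:,2]).round(4),'mean',p[:,:2].mean(0).round(4),'rect',np.round(r[0],1),np.round(r[1],1),round(r[2],2))
rect('bush all',reg(450,490,195,235,.005,.06));rect('bush flange',reg(450,490,195,235,.006,.02));rect('neck',reg(450,490,195,235,.03,.05))
rect('round',reg(425,465,260,300,.005,.06))
rect('press rim',reg(295,372,222,288,.095,.125));rect('base',reg(295,372,222,288,.005,.125))
rect('rack top',reg(170,245,245,290,.048,.062))
rect('punchlong',reg(170,245,245,290,.15,.2));rect('short',reg(170,245,245,290,.09,.14))
rect('table',reg(400,430,300,330,-.1,.1))
```

```text
bush all 471 zmed 0.0123 mean [ 0.6114 -0.3103] rect [ 611.4 -318.5] [88.4 91.2] 80.83
bush flange 277 zmed 0.0103 mean [ 0.6109 -0.3095] rect [ 606.3 -319.3] [87.4 82.3] 78.36
neck 137 zmed 0.0379 mean [ 0.6126 -0.3118] rect [ 612.6 -312.1] [31.2 30. ] 82.45
round 609 zmed 0.0108 mean [ 0.4561 -0.2483] rect [ 454.9 -251.2] [96.  95.4] 88.03
press rim 1533 zmed 0.1071 mean [0.5195 0.0223] rect [519.7  22.4] [100.   84.1] 71.43
base 2217 zmed 0.1033 mean [0.5199 0.0233] rect [522.8  21.5] [187.7 160.1] 88.61
rack top 1204 zmed 0.0554 mean [0.497  0.3269] rect [496.4 328.6] [130.9  60.2] 77.55
punchlong 72 zmed 0.1751 mean [0.4894 0.2925] rect [489.1 293.1] [16.5 17.2] 31.4
short 79 zmed 0.1095 mean [0.5006 0.3447] rect [496.8 328.6] [86.4 16.6] 78.75
table 890 zmed 0.0006 mean [ 0.3702 -0.1758] rect [ 370.1 -176.2] [73.2 72.5] 88.45
```

View pics/crop1.png

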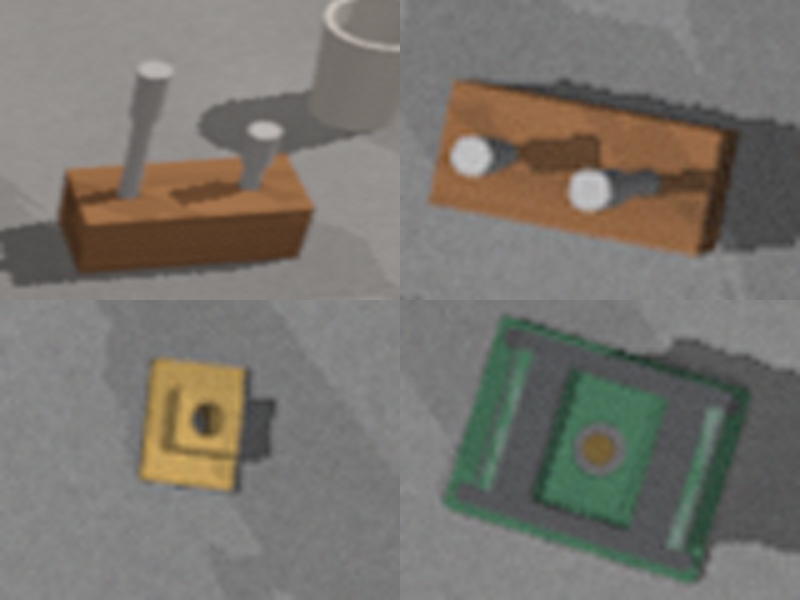

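The crops confirm it: the tall grey punch is in the rack hole at top px (209,273), the bush has a rectangular flange, and the pocket is empty with its long side along the stand's x.

Run:
```python
from h import *
for n,box in(('top',(430,510,180,250)),('scene',(130,180,305,360))):
    F=np.load(f'pics/{n}0.npz');P=cloud(n,F['d']);im=F['im'].astype(int)
    m=(im[...,0]-im[...,2]>45);b=np.zeros_like(m);b[box[2]:box[3],box[0]:box[1]]=1;m&=b
    for nm,z0,z1 in(('flange',.007,.0135),('neck',.034,.045)):
        q=P[m&(P[...,2]>z0)&(P[...,2]<z1)]; r=cv2.minAreaRect((q[:,:2]*1000).astype(np.float32));print(n,nm,len(q),np.median(q[:,2]).round(4),r)
    # rim & head & rack
    if n=='scene':
        for nm,(u0,u1,v0,v1),z0,z1 in(('rim',(260,350,195,250),.100,.115),('long',(405,430,145,210),.17,.185),('rack',(390,465,170,230),.052,.058)):
            k=np.zeros_like(m);k[v0:v1,u0:u1]=1;q=P[k&(P[...,2]>z0)&(P[...,2]<z1)];print(n,nm,len(q),np.median(q[:,2]).round(4),cv2.minAreaRect((q[:,:2]*1000).astype(np.float32)))
```

```text
top flange 190 0.0103 ((612.7864379882812, -313.2720642089844), (47.49386978149414, 59.133453369140625), 81.77838134765625)
top neck 122 0.0382 ((612.595947265625, -312.11004638671875), (31.179344177246094, 30.000293731689453), 82.44680786132812)
scene flange 243 0.0093 ((617.5009765625, -315.5341796875), (43.27458190917969, 60.47801971435547), 81.93937683105469)
scene neck 173 0.0366 ((616.72314453125, -315.3271179199219), (30.23668670654297, 33.25997543334961), 81.98555755615234)
scene rim 1207 0.1063 ((523.7168579101562, 18.868213653564453), (100.192138671875, 90.06948852539062), 71.75379943847656)
scene long 51 0.1739 ((491.61932373046875, 290.6102294921875), (15.93663501739502, 17.80103302001953), 86.1105728149414)
scene rack 854 0.0541 ((500.5636291503906, 325.43267822265625), (131.89874267578125, 64.23603820800781), 76.64604949951172)
```

Both views agree on sizes and yaw and differ by a constant of about (4,-3) mm, within calibration. I'll use their mean: bush (614.7,-313.8) with x axis at -8°, stand (521.7,20.6) with x axis at -18.4°, long punch (490.4,291.9).

```bash
cat >> h.py <<'E'
def plan(p,jaw=None):
    "tool-axes shift and spin to TCP p, jaw axis at world angle jaw (deg)"
    o=get_obs();R=np.array(o['eef_rot']);d=R.T@(np.array(p)-o['tool_pos']);a=np.degrees(np.arctan2(R[1,1],R[0,1]))
    s=None if jaw is None else -((jaw-a+90)%180-90)
    print('t',round(o['t'],2),'pos',np.round(o['tool_pos'],4),'yaw',round(a,2),'tilt',np.round(R[:2,2],4),'F',np.round(o['ft_force'],1),'op',round(o['opening'],4),'-> shift',np.round(d,4),'spin deg/rad',s,None if s is None else round(np.radians(s),4),'j7',round(o['joint_pos'][6],2))
E
python3 -c "
from h import *
plan([.6147,-.3138,.15],82)"
```

```text
t 0.1 pos [ 0.2359 -0.605   0.2303] yaw -68.69 tilt [-0.0008  0.0016] F [0.2 0.  0.2] op 0.0854 -> shift [ 0.4587 -0.1336  0.0805] spin deg/rad 29.307552046020703 0.5115 j7 -0.05
```

```bash
python3 -m creep '{"translation":[[0.46,-0.134,0.08],[0.4587,-0.1336,0.0805],[0.4587,-0.1336,0.0805],[0.4587,-0.1336,0.0805],[0.4587,-0.1336,0.0805],[0.4587,-0.1336,0.0805],[0.4587,-0.1336,0.0805],[0.4587,-0.1336,0.0805]],"spin":[0.17,0.34,0.5115,0.5115,0.5115,0.5115,0.5115,0.5115],"grip":[1,1,1,1,1,1,1,1]}'
python3 -c "
from h import *
plan([.6147,-.3138,.06],82)"
```

```text
t: 1.1
tool_pos: [0.6166, -0.3106, 0.1489]
eef_rot: [[0.991, -0.137, -0.001], [-0.137, -0.991, 0.003], [-0.002, -0.003, -1.0]]
ft_force: [0.5, -0.2, 0.4]
opening: 0.0851
t 1.1 pos [ 0.6166 -0.3106  0.1489] yaw -97.85 tilt [-0.0013  0.0032] F [ 0.5 -0.2  0.4] op 0.0851 -> shift [-0.0013  0.0037  0.0889] spin deg/rad 0.15344795585690463 0.0027 j7 -1.31
```

```bash
python3 -m creep '{"translation":[[-0.0013,0.0037,0.05],[-0.0013,0.0037,0.0889],[-0.0013,0.0037,0.0889],[-0.0013,0.0037,0.0889]],"spin":[0.003,0.003,0.003,0.003],"grip":[1,1,1,1]}' >/dev/null
python3 - <<'E'
from h import *
plan([.6147,-.3138,.012],82)
a,_=shot('scene','s1');b,_=shot('top','t1')
c=lambda im,u,v:cv2.resize(im[v:v+120,u:u+80,::-1],(400,600),interpolation=cv2.INTER_CUBIC)
cv2.imwrite('pics/c2.png',np.hstack([c(a,113,250),c(b,430,160)]))
E
```

```text
t 1.6 pos [ 0.6156 -0.3144  0.0614] yaw -98.04 tilt [0.0006 0.0023] F [ 1.2 -0.4  1.1] op 0.0852 -> shift [-0.001  -0.0004  0.0494] spin deg/rad -0.03858965888804278 -0.0007 j7 -1.31
```

View pics/c2.png

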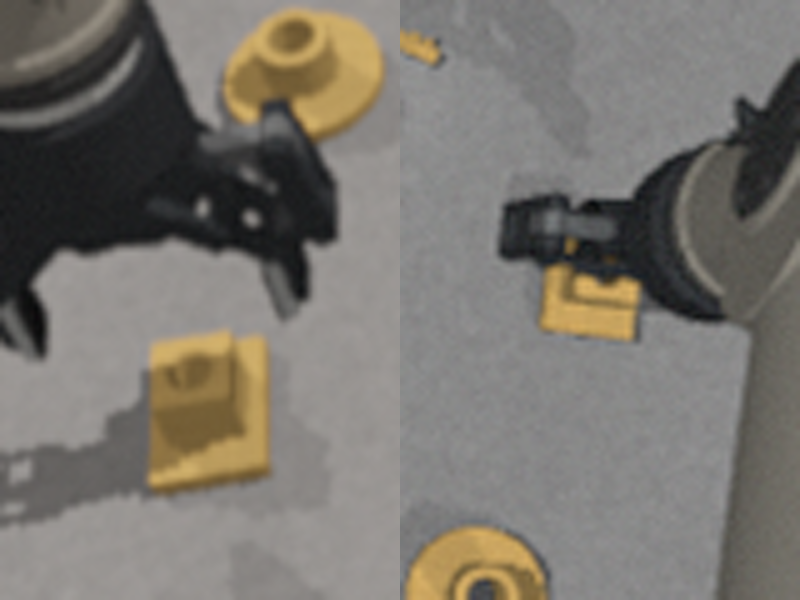

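The open fingers straddle the neck in both views, so I descend and grip.

```bash
python3 -m creep '{"translation":[[-0.001,-0.0004,0.03],[-0.001,-0.0004,0.0494],[-0.001,-0.0004,0.0494],[-0.001,-0.0004,0.0494],[-0.001,-0.0004,0.0494]],"spin":[0,0,0,0,0],"grip":[1,1,1,1,1]}' >/dev/null; python3 -c "
from h import *
plan([.6147,-.3138,.012],82)"
python3 -m creep '{"translation":[[0,0,0],[0,0,0],[0,0,0],[0,0,0],[0,0,0],[0,0,0]],"spin":[0,0,0,0,0,0],"grip":[0,0,0,0,0,0]}'
```

```text
t 2.33 pos [ 0.6162 -0.3146  0.0144] yaw -98.05 tilt [0.0045 0.0006] F [0.2 0.6 0.4] op 0.0849 -> shift [-0.0017 -0.0006  0.0024] spin deg/rad -0.04710116905584982 -0.0008 j7 -1.31
t: 3.08
tool_pos: [0.6167, -0.3145, 0.0147]
eef_rot: [[0.99, -0.14, 0.005], [-0.14, -0.99, 0.001], [0.005, -0.001, -1.0]]
ft_force: [-0.2, -0.6, 2.9]
opening: 0.0287
```

```bash
python3 -m creep '{"translation":[[0,0,-0.06],[0,0,-0.12],[0,0,-0.18],[0,0,-0.18],[0,0,-0.18]],"spin":[0,0,0,0,0],"grip":[0,0,0,0,0]}'; python3 -c "
from h import *
plan([.5236,.020,.18],71.6)"
```

```text
t: 3.7
tool_pos: [0.6143, -0.3141, 0.1927]
eef_rot: [[0.99, -0.14, 0.002], [-0.14, -0.99, 0.002], [0.002, -0.002, -1.0]]
ft_force: [-0.1, -1.0, -5.0]
opening: 0.0288
t 3.7 pos [ 0.6143 -0.3141  0.1927] yaw -98.05 tilt [0.0018 0.0018] F [-0.1 -1.  -5. ] op 0.0288 -> shift [-0.1366 -0.3181  0.0132] spin deg/rad 10.354871325960971 0.1807 j7 -1.3
```

```bash
python3 -m creep '{"translation":[[-0.1366,-0.3181,0.0132],[-0.1366,-0.3181,0.0132],[-0.1366,-0.3181,0.0132],[-0.1366,-0.3181,0.0132],[-0.1366,-0.3181,0.0132],[-0.1366,-0.3181,0.0132],[-0.1366,-0.3181,0.0132],[-0.1366,-0.3181,0.0132]],"spin":[0.1,0.1807,0.1807,0.1807,0.1807,0.1807,0.1807,0.1807],"grip":[0,0,0,0,0,0,0,0]}' >/dev/null; python3 -c "
from h import *
plan([.5236,.020,.143],71.6)"
```

```text
t 4.7 pos [0.5223 0.0189 0.1781] yaw -108.43 tilt [-0.002   0.0006] F [-0.3 -0.4 -2. ] op 0.0286 -> shift [ 0.0009 -0.0015  0.0351] spin deg/rad -0.028637149024291375 -0.0005 j7 -2.04
```

```bash
python3 -m creep '{"translation":[[0.0009,-0.0015,0.02],[0.0009,-0.0015,0.0351],[0.0009,-0.0015,0.0351],[0.0009,-0.0015,0.0351],[0.0009,-0.0015,0.0351]],"spin":[0,0,0,0,0],"grip":[0,0,0,0,0]}' >/dev/null
cat > meas.py <<'E'
from h import *
import sys
plan([.5236,.020,.143],71.6)
im,d=shot('scene',sys.argv[1]);P=cloud('scene',d);i=im.astype(int)
m=(i[...,0]-i[...,2]>35);b=np.zeros_like(m);b[150:300,240:370]=1
m&=b&(P[...,2]>.09)
q=P[m];print('brass n',m.sum(),'z pct',np.percentile(q[:,2],[2,10,30,50,70,90,98]).round(4))
a=np.radians(-18.4);X=np.array([np.cos(a),np.sin(a)]);Y=np.array([-X[1],X[0]])
c=np.array([.5237,.0189])
l=np.c_[(q[:,:2]-c)@X,(q[:,:2]-c)@Y,q[:,2]]*1000
print('bush in stand axes mm x',np.percentile(l[:,0],[1,5,95,99]).round(1),'y',np.percentile(l[:,1],[1,5,95,99]).round(1))
np.save('pics/l.npy',l)
cv2.imwrite(f'pics/{sys.argv[1]}c.png',cv2.resize(im[180:300,240:370,::-1],(780,720))[:600])
E
python3 meas.py s2
```

```text
t 5.33 pos [0.5242 0.0199 0.1437] yaw -108.45 tilt [-0.0005  0.0007] F [ 1.   0.5 -2.7] op 0.029 -> shift [-0.0006  0.0001  0.0007] spin deg/rad -0.04746614324460552 -0.0008 j7 -2.05
brass n 537 z pct [0.101  0.1342 0.1381 0.1468 0.1614 0.1662 0.1687]
bush in stand axes mm x [-21.6 -10.9  30.3  32.1] y [-21.6 -17.6  20.1  21.5]
```

View pics/s2c.png

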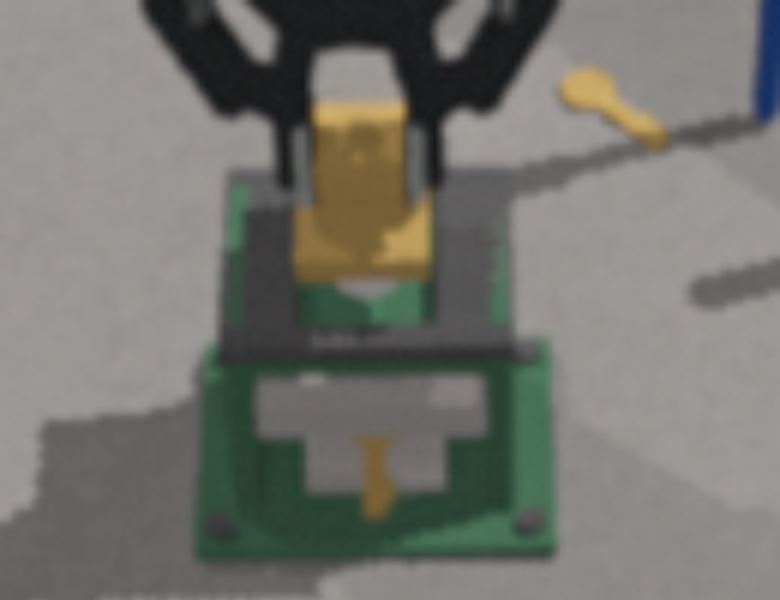

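The bush is held level over the pocket: flange bottom edge at scene row ≈226, pocket's front inner edge at ≈234. I'll measure the offset of those edges in this same view.

```bash
cat > edges.py <<'E'
from h import *
import sys
im=np.load(f'pics/{sys.argv[1]}.npz')['im'].astype(float)
zb=float(sys.argv[2])  # bush underside z
R,G,B=cv2.GaussianBlur(im,(3,3),.6).transpose(2,0,1)
br=R-B; gr=G-R
def cross(s,lo,hi):  # subpixel level crossing, steepest
    g=np.abs(np.diff(s[lo:hi]));k=g.argmax();w=g[max(k-1,0):k+2];return lo+max(k-1,0)+(w*np.arange(len(w))).sum()/w.sum()+.5
a=np.radians(-18.4);X=np.array([np.cos(a),np.sin(a)]);Y=np.array([-X[1],X[0]]);c=np.array([.5237,.0189])
def loc(uv,z):
    p=ray('scene',uv,z)[:,:2]-c;return np.c_[p@X,p@Y]*1000
U=range(295,309)
f=np.array([(u,cross(br[:,u],221,230)) for u in U]);p=np.array([(u,cross(gr[:,u],230,240)) for u in U])
print('flange front x',np.round(loc(f,zb)[:,0],1));print('pocket front x',np.round(loc(p,.108)[:,0],1))
V=range(221,225);l=np.array([(cross(br[v],280,296),v) for v in V]);r=np.array([(cross(br[v],306,320),v) for v in V])
print('flange sides y (top edge z)',loc(l,zb+.005)[:,1].round(1),loc(r,zb+.005)[:,1].round(1))
V=range(229,234);l=np.array([(cross(gr[v],282,296),v) for v in V]);r=np.array([(cross(gr[v],304,320),v) for v in V])
print('pocket sides y',loc(l,.108)[:,1].round(1),loc(r,.108)[:,1].round(1))
E
python3 edges.py s2 .129
```

```text
flange front x [31.1 31.  30.8 30.6 29.1 29.  29.  28.8 28.8 28.9 30.9 31.  31.1 31.1]
pocket front x [31.3 31.5 31.5 31.6 31.5 31.6 31.7 31.6 31.6 31.5 31.6 31.5 31.5 31.4]
flange sides y (top edge z) [-22.7 -22.8 -22.7 -22.5] [23.1 23.  23.  22.8]
pocket sides y [-22.1 -22.1 -22.1 -22.  -21.9] [22.5 22.6 22.7 22.6 22.5]
```

The offsets between flange and pocket are under 0.5 mm in both axes, so I lower it.

```bash
python3 -m creep '{"translation":[[-0.0005,0,0.012],[-0.0005,0,0.0225],[-0.0005,0,0.0225],[-0.0005,0,0.0225]],"spin":[0,0,0,0],"grip":[0,0,0,0]}' >/dev/null;python3 -c "
from h import *
plan([.5237,.020,.1147],71.6)"
```

```text
t 5.88 pos [0.5237 0.0202 0.121 ] yaw -108.43 tilt [-0.0007  0.0007] F [ 0.  -0.9 -3. ] op 0.0289 -> shift [0.0001 0.0002 0.0063] spin deg/rad -0.03099448360023871 -0.0005 j7 -2.05
```

```bash
python3 -m creep '{"translation":[[0.0001,0.0002,0.002],[0.0001,0.0002,0.004],[0.0001,0.0002,0.0055],[0.0001,0.0002,0.0065],[0.0001,0.0002,0.0065]],"spin":[0,0,0,0,0],"grip":[0,0,0,0,0]}' >/dev/null;python3 -c "
from h import *
plan([.5237,.020,.1147],71.6)"
```

```text
t 6.5 pos [0.5238 0.02   0.1147] yaw -108.43 tilt [-0.0007  0.0007] F [-1.3  1.5 -0.2] op 0.0286 -> shift [-0.0001 -0.      0.    ] spin deg/rad -0.03424744914667599 -0.0006 j7 -2.05
```

The bush went in and just touches the floor, so I release and rise.

```bash
python3 -m creep '{"translation":[[0,0,0],[0,0,0],[0,0,0],[0,0,-0.03],[0,0,-0.09],[0,0,-0.15],[0,0,-0.2],[0,0,-0.2]],"spin":[0,0,0,0,0,0,0,0],"grip":[0.55,0.8,1,1,1,1,1,1]}' >/dev/null;python3 - <<'E'
from h import *
plan([.4904,.2919,.30],71.6)
E
```

```text
t 7.5 pos [0.5265 0.0201 0.3198] yaw -108.44 tilt [0.0094 0.0016] F [-0.3 -0.1 -0.5] op 0.0852 -> shift [-0.1204 -0.2463  0.0198] spin deg/rad -0.04095608469015133 -0.0007 j7 -2.03
```

```bash
python3 -m creep '{"translation":[[-0.1204,-0.2463,0.0198],[-0.1204,-0.2463,0.0198],[-0.1204,-0.2463,0.0198],[-0.1204,-0.2463,0.0198],[-0.1204,-0.2463,0.0198],[-0.1204,-0.2463,0.0198],[-0.1204,-0.2463,0.0198],[-0.1204,-0.2463,0.0198]],"spin":[-0.18,-0.36,-0.54,-0.72,-0.9,-1.05,-1.05,-1.05],"grip":[1,1,1,1,1,1,1,1]}' >/dev/null;python3 - <<'E'
from h import *
plan([.4904,.2919,.22],131.6)
im,d=shot('top','t3');sim,sd=shot('scene','s3');P=cloud('top',d)
m=np.zeros((480,640),bool);m[220:290,290:375]=1
i=im.astype(int);br=m&(i[...,0]-i[...,2]>35)
for nm,k,z0,z1 in(('flange',br,.100,.118),('neck',br,.128,.15),('rim',m,.103,.1085)):
    q=P[k&(P[...,2]>z0)&(P[...,2]<z1)];print(nm,len(q),np.percentile(q[:,2],[10,50,90]).round(4),cv2.minAreaRect((q[:,:2]*1000).astype(np.float32)))
cv2.imwrite('pics/c4.png',np.hstack([cv2.resize(sim[180:270,250:350,::-1],(400,360)),cv2.resize(im[211:301,284:384,::-1],(400,360))]))
E
```

```text
t 8.5 pos [0.4904 0.2911 0.2994] yaw -48.46 tilt [0.0086 0.0008] F [-0.   0.4 -0. ] op 0.0854 -> shift [-0.0001 -0.001   0.0794] spin deg/rad -0.06094994748792715 -0.0011 j7 -1.54
flange 349 [0.1072 0.1103 0.1134] ((521.7418823242188, 20.626117706298828), (44.84701919555664, 61.14499282836914), 71.20152282714844)
neck 144 [0.1349 0.1385 0.1414] ((520.5835571289062, 21.750530242919922), (29.460390090942383, 30.101011276245117), 70.3208236694336)
rim 636 [0.1048 0.107  0.1082] ((519.5980224609375, 22.34636688232422), (99.81800842285156, 84.0592041015625), 71.6162338256836)
```

View pics/c4.png

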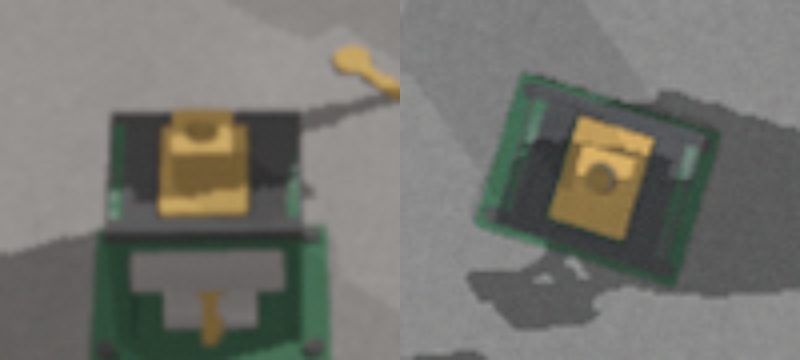

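The bush is seated: flange top 110.3 mm (expected 110), neck top 138.5 mm (expected 138), and square within about 1°. Now the punch.

```bash
python3 -m creep '{"translation":[[0,-0.001,0.05],[0,-0.001,0.0794],[0,-0.001,0.0794],[0,-0.001,0.0794],[0,-0.001,0.0794]],"spin":[0,0,0,0,0],"grip":[1,1,1,1,1]}' >/dev/null;python3 - <<'E'
from h import *
plan([.4904,.2919,.1345],131.6)
shot('scene','s5');im=np.load('pics/s5.npz')['im'];cv2.imwrite('pics/c5.png',cv2.resize(im[100:230,360:480,::-1],(480,520)))
E
```

```text
t 9.22 pos [0.4916 0.2928 0.2223] yaw -48.44 tilt [0.012  0.0029] F [-0.2  0.7 -0. ] op 0.0853 -> shift [-0.0024 -0.0006  0.0877] spin deg/rad -0.040002849136271834 -0.0007 j7 -1.57
```

View pics/c5.png

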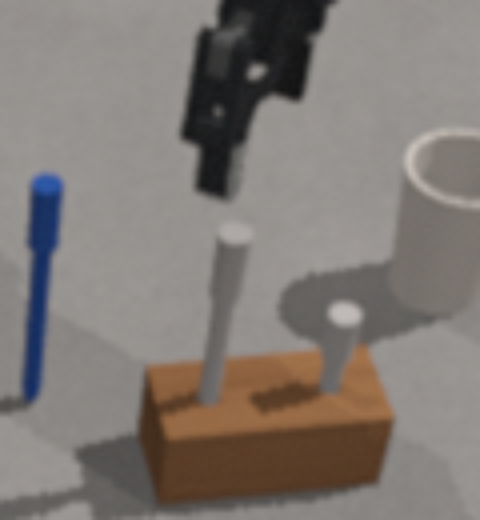

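```bash
python3 -m creep '{"translation":[[-0.0024,-0.0006,0.045],[-0.0024,-0.0006,0.0877],[-0.0024,-0.0006,0.0877],[-0.0024,-0.0006,0.0877],[-0.0024,-0.0006,0.0877]],"spin":[0,0,0,0,0],"grip":[1,1,1,1,1]}' >/dev/null;python3 - <<'E'
from h import *
plan([.4904,.2919,.1345],131.6)
E
```

```text
t 9.9 pos [0.4917 0.2929 0.1367] yaw -48.45 tilt [0.0155 0.005 ] F [ 0.5 -0.2  0.8] op 0.0854 -> shift [-0.0017 -0.0002  0.0022] spin deg/rad -0.04589941688436738 -0.0008 j7 -1.61
```

```bash
python3 -m creep '{"translation":[[-0.0017,0,0.002],[-0.0017,0,0.002],[-0.0017,0,0.002],[-0.0017,0,0.002],[-0.0017,0,0.002],[-0.0017,0,0.002],[-0.0017,0,0.002],[-0.0017,0,0.002]],"spin":[0,0,0,0,0,0,0,0],"grip":[1,1,0,0,0,0,0,0]}' ;python3 - <<'E'
from h import *
plan([.4904,.2919,.30],131.6)
E
```

```text
t: 10.9
tool_pos: [0.4901, 0.2923, 0.1348]
eef_rot: [[0.748, 0.664, 0.015], [0.664, -0.748, 0.006], [0.015, 0.006, -1.0]]
ft_force: [-2.8, 0.6, 1.2]
opening: 0.0168
t 10.9 pos [0.4901 0.2923 0.1348] yaw -48.42 tilt [0.015  0.0057] F [-2.8  0.6  1.2] op 0.0168 -> shift [ 0.0024  0.0015 -0.1652] spin deg/rad -0.02184237679296075 -0.0004 j7 -1.61
```

```bash
python3 -m creep '{"translation":[[0.0008,0.0005,-0.05],[0.0016,0.001,-0.11],[0.0024,0.0015,-0.1652],[0.0024,0.0015,-0.1652],[0.0024,0.0015,-0.1652]],"spin":[0,0,0,0,0],"grip":[0,0,0,0,0]}' ;python3 - <<'E'
from h import *
plan([.522,.0206,.30],131.6)
E
```

```text
t: 11.52
tool_pos: [0.4901, 0.2909, 0.2988]
eef_rot: [[0.748, 0.663, 0.014], [0.663, -0.748, 0.004], [0.013, 0.006, -1.0]]
ft_force: [-0.1, 0.3, -2.1]
opening: 0.0164
t 11.53 pos [0.4901 0.2909 0.2988] yaw -48.45 tilt [0.0137 0.0039] F [-0.1  0.3 -2.1] op 0.0164 -> shift [-0.1554  0.2235 -0.0018] spin deg/rad -0.049689365809626906 -0.0009 j7 -1.54
```

```bash
python3 -m creep '{"translation":[[-0.04,0.0575,-0.0018],[-0.08,0.115,-0.0018],[-0.12,0.1725,-0.0018],[-0.1554,0.2235,-0.0018],[-0.1554,0.2235,-0.0018],[-0.1554,0.2235,-0.0018],[-0.1554,0.2235,-0.0018]],"spin":[0,0,0,0,0,0,0],"grip":[0,0,0,0,0,0,0]}' >/dev/null;python3 - <<'E'
from h import *
plan([.522,.0206,.30],131.6)
s,_=shot('scene','s6');t,_=shot('top','t6')
cv2.imwrite('pics/c6.png',np.hstack([cv2.resize(s[100:250,250:350,::-1],(400,600)),cv2.resize(t[206:306,284:350,::-1],(396,600))]))
E
```

```text
t 12.4 pos [0.5212 0.0221 0.2986] yaw -48.34 tilt [0.0109 0.0046] F [-0.8  0.6 -2.3] op 0.0167 -> shift [-0.0003  0.0017 -0.0014] spin deg/rad 0.06224418494002748 0.0011 j7 -0.99
```

View pics/c6.png

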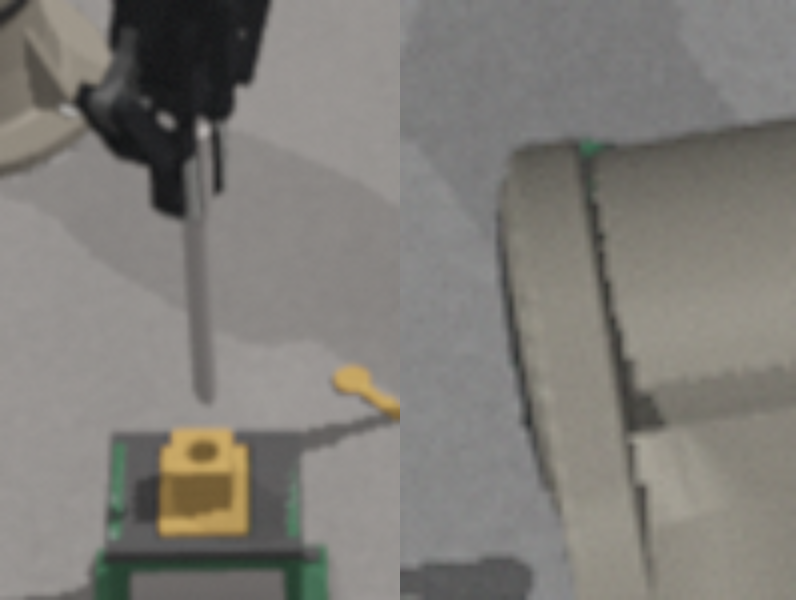

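The scene view shows the punch hanging over the stand, its point at about (301,200) and the bush hole at (300.5,213). The top view is blocked by the arm. I'll measure the punch axis against the bush in the scene view.

```bash
cat > ax.py <<'E'
from h import *
import sys
n,tipz=sys.argv[1],float(sys.argv[2]); v0,v1=int(sys.argv[3]),int(sys.argv[4])
F=np.load(f'pics/{n}.npz');im=F['im'].astype(float);P=cloud('scene',F['d'])
a=np.radians(-18.4);X=np.array([np.cos(a),np.sin(a)]);Y=np.array([-X[1],X[0]]);c=np.array([.5237,.0189])+.0003*X+.0002*Y
K,R,t=cam('scene');C=-R.T@t
k=np.zeros((480,640),bool);k[v0:v1,285:315]=1
k&=(np.linalg.norm(P[...,:2]-c,axis=-1)<.03)&(P[...,2]>.14)
q=P[k];z=q[:,2];A=np.c_[np.ones(len(q)),z-tipz]
w=np.linalg.lstsq(A,q[:,:2],rcond=None)[0];res=q[:,:2]-A@w;g=(abs(res)<.005).all(1);w=np.linalg.lstsq(A[g],q[g][:,:2],rcond=None)[0]
d=C[:2]-w[0];d/=np.linalg.norm(d);tip=w[0]-d*.006*np.pi/4
print('n',g.sum(),'slope world',w[1].round(4),'axis at tip z (stand axes mm)',(np.array([(tip-c)@X,(tip-c)@Y])*1000).round(2))
us=[(np.where(k[v])[0].mean(),v) for v in range(v0,v1) if k[v].sum()>2];us=np.array(us)
f=np.polyfit(us[:,1],us[:,0],1);print('axis px u at rows',[(v,round(np.polyval(f,v),2)) for v in(v0,v1)],'last row',us[-1])
ver=proj('scene',[[*c,z] for z in(.138,tipz,tipz+.05,tipz+.1)]);print('stand axis px at z .138, tip, +50,+100',ver.round(2))
g=np.where(k[v1-3:v1+1].any(0))[0]
# hole
b=cv2.GaussianBlur(im,(3,3),.6)[206:220,292:310].sum(2);print(b.astype(int))
E
python3 ax.py s6 .1738 152 199
```

```text
n 218 slope world [ 0.0086 -0.0292] axis at tip z (stand axes mm) [-1.15  3.78]
axis px u at rows [(152, np.float64(297.29)), (199, np.float64(301.2))] last row [301. 198.]
stand axis px at z .138, tip, +50,+100 [[300.03 212.13]
 [299.37 199.51]
 [298.4  180.78]
 [297.35 160.64]]
[[436 444 447 448 446 448 450 452 452 453 454 458 459 458 457 454 444 432]
 [411 446 461 464 463 464 464 465 464 464 466 469 469 469 466 450 417 386]
 [365 439 469 473 473 472 469 463 458 459 463 469 473 473 467 436 371 319]
 [341 433 470 474 471 464 449 430 419 422 430 447 465 473 468 431 351 291]
 [353 434 468 469 457 431 393 360 344 347 361 394 438 466 468 433 364 316]
 [399 449 469 464 434 385 325 289 277 278 285 325 395 454 466 443 406 385]
 [449 466 470 457 410 344 282 256 254 254 252 286 369 444 465 454 448 449]
 [466 469 467 451 400 335 278 256 255 255 258 296 377 445 463 456 461 468]
 [467 468 467 459 426 368 310 282 280 285 301 349 416 459 464 454 459 468]
 [469 471 473 472 459 426 385 358 354 365 385 420 455 473 469 453 451 463]
 [463 468 472 473 472 464 449 434 430 438 449 460 470 474 465 445 437 454]
 [425 435 440 442 444 440 433 427 426 429 432 432 432 432 427 414 415 440]
 [348 357 362 365 365 362 351 344 342 343 344 343 343 342 343 353 385 422]
 [302 295 287 288 289 288 281 277 277 276 276 278 276 275 279 309 367 414]]
```

Sizes and positions fit, but the punch leans about 1.2° in the image plane, with its point towards +y. I'll spin the tool part-way and remeasure to separate the lean in the grip from the tool's own tilt.

```bash
for i in 1; do :; done
python3 -m creep '{"translation":[[0,0,0],[0,0,0],[0,0,0],[0,0,0],[0,0,0],[0,0,0],[0,0,0],[0,0,0]],"spin":[-0.18,-0.36,-0.54,-0.72,-0.9,-1.08,-1.26,-1.44],"grip":[0,0,0,0,0,0,0,0]}' >/dev/null
python3 -m creep '{"translation":[[0,0,0],[0,0,0]],"spin":[-0.1,-0.13],"grip":[0,0]}' >/dev/null
python3 - <<'E'
from h import *
plan([.522,.0206,.30],41.6)
shot('scene','s7')
E
python3 ax.py s7 .1738 152 199 | head -4
python3 -m creep '{"translation":[[0,0,0],[0,0,0],[0,0,0],[0,0,0],[0,0,0],[0,0,0],[0,0,0],[0,0,0]],"spin":[-0.18,-0.36,-0.54,-0.72,-0.9,-1.08,-1.26,-1.44],"grip":[0,0,0,0,0,0,0,0]}' >/dev/null
python3 -m creep '{"translation":[[0,0,0],[0,0,0]],"spin":[-0.1,-0.13],"grip":[0,0]}' >/dev/null
python3 - <<'E'
from h import *
plan([.522,.0206,.30],131.6)
shot('scene','s8')
E
python3 ax.py s8 .1738 152 199 | head -4
```

```text
t 13.75 pos [0.5211 0.0257 0.299 ] yaw 42.38 tilt [0.0118 0.0049] F [-0.1 -0.6 -1.5] op 0.0164 -> shift [-0.0044 -0.0028 -0.001 ] spin deg/rad 0.7798358579724436 0.0136 j7 0.57
n 253 slope world [0.0002 0.0033] axis at tip z (stand axes mm) [-2.87  4.5 ]
axis px u at rows [(152, np.float64(299.97)), (199, np.float64(301.79))] last row [302. 198.]
stand axis px at z .138, tip, +50,+100 [[300.03 212.13]
 [299.37 199.51]
t 15.05 pos [0.521  0.0263 0.2989] yaw 132.64 tilt [0.0116 0.0048] F [ 0.4 -0.8 -1.2] op 0.0171 -> shift [ 0.0031 -0.0048 -0.0011] spin deg/rad 1.0447078739755398 0.0182 j7 2.13
n 211 slope world [-0.0037 -0.0205] axis at tip z (stand axes mm) [-2.22  5.21]
axis px u at rows [(152, np.float64(298.47)), (199, np.float64(301.92))] last row [301.5 198. ]
stand axis px at z .138, tip, +50,+100 [[300.03 212.13]
 [299.37 199.51]
```

```bash
cat > lean.py <<'E'
from h import *
import sys
n,v0,v1=sys.argv[1],int(sys.argv[2]),int(sys.argv[3])
im=cv2.GaussianBlur(np.load(f'pics/{n}.npz')['im'],(3,3),.6).astype(float);d=np.load(f'pics/{n}.npz')['d']
P=cloud('scene',d);c=np.array([.5240,.0190]);K,R,t=cam('scene')
pt=[]
for v in range(v0,v1):
    s=np.where((np.linalg.norm(P[v,285:318,:2]-c,axis=-1)<.035)&(P[v,285:318,2]>.14))[0]+285
    if len(s)<4: continue
    dd=np.median(d[v,s]); pt.append((v,s.min()-.5,s.max()+.5,dd))
pt=np.array(pt)
u=(pt[:,1]+pt[:,2])/2
p=np.c_[u,pt[:,0],np.ones(len(u))]@np.linalg.inv(K).T*pt[:,3:]; w=(p-t)@R
r=R[0,:2]/np.linalg.norm(R[0,:2]);f=np.array([-r[1],r[0]])  # right, away
z=w[:,2];lat=(w[:,:2]-c)@r*1000;fw=(w[:,:2]-c)@f*1000+5
def fit(y):
    k=np.polyfit(z,y,1)
    for _ in range(4):
        e=abs(y-np.polyval(k,z));g=e<=max(2*np.median(e),.3);k=np.polyfit(z[g],y[g],1)
    return k
kl,kf=fit(lat),fit(fw)
print(n,'width px',np.median(pt[:,2]-pt[:,1]),'r',r.round(3),'upward slope right %.4f away %.4f'%(kl[0]/1000,kf[0]/1000),'axis mm (right,away) at z=.175: %.2f %.2f'%(np.polyval(kl,.175),np.polyval(kf,.175)),'zrange',z.min().round(3),z.max().round(3))
E
for s in s6 s7 s8; do python3 lean.py $s 163 197; done
```

```text
s6 width px 6.0 r [0.326 0.945] upward slope right -0.0094 away 0.0028 axis mm (right,away) at z=.175: 3.27 0.69 zrange 0.188 0.272
s7 width px 6.0 r [0.326 0.945] upward slope right 0.0024 away 0.0133 axis mm (right,away) at z=.175: 5.01 2.63 zrange 0.186 0.268
s8 width px 6.0 r [0.326 0.945] upward slope right -0.0130 away 0.0093 axis mm (right,away) at z=.175: 5.08 1.99 zrange 0.187 0.27
```

At all three spins the shaft leans under 0.8°, so it is upright enough; the first estimate was distorted by the finger. The camera gives a correction of (+0.9,-4.9) mm and robot dead-reckoning gives (+0.9,-5.7), which agree. I move to (0.522, 0.021).

Run:
```python
from h import *
plan([.522,.021,.285],None)
```

```text
t 15.1 pos [0.5211 0.0261 0.299 ] yaw 132.66 tilt [0.0117 0.0048] F [-0.5 -1.  -2.1] op 0.0165 -> shift [ 0.003  -0.0044  0.0139] spin deg/rad None None j7 2.13
```

```bash
python3 -m creep '{"translation":[[0.003,-0.0044,0.0139],[0.003,-0.0044,0.0139],[0.003,-0.0044,0.0139],[0.003,-0.0044,0.0139]],"spin":[0,0,0,0],"grip":[0,0,0,0]}' >/dev/null
python3 - <<'E'
from h import *
plan([.522,.021,.22],None)
shot('scene','s9')
E
python3 lean.py s9 167 202
```

```text
t 15.6 pos [0.5222 0.0211 0.2853] yaw 132.66 tilt [0.0121 0.0049] F [-0.4 -0.2 -2.4] op 0.0164 -> shift [0.001  0.0003 0.0652] spin deg/rad None None j7 2.13
s9 width px 6.0 r [0.326 0.945] upward slope right -0.0128 away 0.0033 axis mm (right,away) at z=.175: 0.40 -0.26 zrange 0.175 0.262
```

```bash
python3 -m creep '{"translation":[[0.0003,0,0.02],[0.0006,0.0002,0.04],[0.001,0.0003,0.0652],[0.001,0.0003,0.0652],[0.001,0.0003,0.0652]],"spin":[0,0,0,0,0],"grip":[0,0,0,0,0]}' >/dev/null
python3 - <<'E'
from h import *
plan([.522,.021,.19],None)
E
```

```text
t 16.27 pos [0.5227 0.0212 0.2212] yaw 132.66 tilt [0.0138 0.0051] F [ 0.3  0.8 -1.9] op 0.0166 -> shift [0.0011 0.0006 0.0311] spin deg/rad None None j7 2.11
```

```bash
python3 -m creep '{"translation":[[0.0004,0.0002,0.012],[0.0008,0.0004,0.022],[0.0011,0.0006,0.0311],[0.0011,0.0006,0.0311]],"spin":[0,0,0,0],"grip":[0,0,0,0]}' >/dev/null
python3 - <<'E'
from h import *
plan([.522,.021,.168],None)
E
```

```text
t 16.77 pos [0.5215 0.0209 0.1891] yaw 132.66 tilt [0.0123 0.0051] F [-0.   0.2 -1.9] op 0.0167 -> shift [-0.0002 -0.0002  0.0211] spin deg/rad None None j7 2.09
```

```bash
python3 -m creep '{"translation":[[0,0,0.007],[0,-0.0002,0.014],[-0.0002,-0.0002,0.0211],[-0.0002,-0.0002,0.0211]],"spin":[0,0,0,0],"grip":[0,0,0,0]}' >/dev/null
python3 - <<'E'
from h import *
plan([.522,.021,.1578],None)
E
```

```text
t 17.27 pos [0.5215 0.021  0.1671] yaw 132.67 tilt [0.0108 0.0052] F [ 0.3  0.2 -1.6] op 0.0168 -> shift [-0.0003 -0.0003  0.0093] spin deg/rad None None j7 2.08
```

```bash
python3 -m creep '{"translation":[[0,0,0.005],[0,0,0.0093],[0,0,0.0093],[0,0,0.0093],[0,0,0.0093]],"spin":[0,0,0,0,0],"grip":[0,0,0,0,0]}' >/dev/null
python3 - <<'E'
from h import *
plan([.522,.021,.1578],None)
s,d=shot('scene','s10');cv2.imwrite('pics/c10.png',cv2.resize(s[160:280,255:355,::-1],(500,600),interpolation=cv2.INTER_CUBIC))
print(proj('scene',[[.524,.019,z] for z in(.02,.033,.046,.138,.154)]).round(1))
E
python3 lean.py s10 186 205
```

```text
t 17.9 pos [0.5216 0.0211 0.1578] yaw 132.67 tilt [0.0108 0.0052] F [-1.1  0.3 -1.8] op 0.0165 -> shift [-0.0003 -0.0003  0.    ] spin deg/rad None None j7 2.08
[[302.  249.7]
 [301.8 245.8]
 [301.6 241.9]
 [300.  212.1]
 [299.7 206.5]]
s10 width px 15.0 r [0.326 0.945] upward slope right -0.0727 away -0.2167 axis mm (right,away) at z=.175: 5.70 -2.65 zrange 0.174 0.226
```

View pics/c10.png

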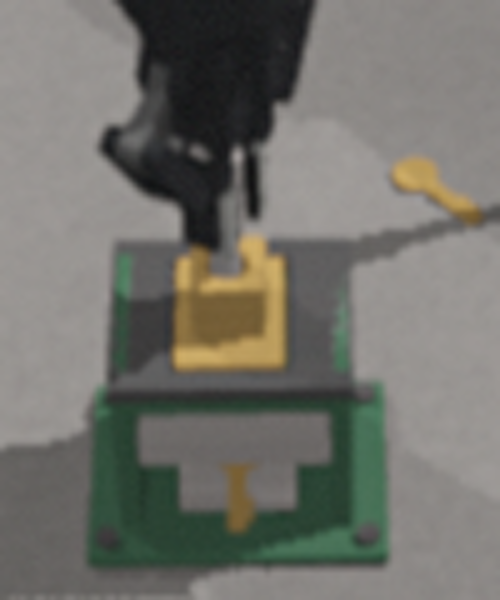

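The punch stands in the bush, which is still square in the pocket. The point itself is hidden behind the lower guide from this camera, so I check its height from the hover picture, check the bush again, and check for stillness.

```bash
python3 -m creep '{"translation":[[0,0,0],[0,0,0],[0,0,0],[0,0,0]],"spin":[0,0,0,0],"grip":[0,0,0,0]}' >/dev/null
python3 - <<'E'
from h import *
o=get_obs();print(o['t'],np.round(o['tool_pos'],4),'vmax',np.abs(o['joint_vel']).max(),o['ft_force'],o['opening'])
for n,z in(('s9',.2853-.1248),('s8',.2989-.1248)):
    F=np.load(f'pics/{n}.npz');P=cloud('scene',F['d']);i=F['im'].astype(int)
    k=(np.linalg.norm(P[...,:2]-[.524,.021],axis=-1)<.02)&(P[...,2]>.143)&(abs(i[...,0]-i[...,2])<30)
    r=np.where(k.any(1))[0];q=P[k];print(n,'lowest punch row',r.max(),'zmin',np.percentile(q[:,2],1).round(4),'predicted tip z',round(z,4),'px',proj('scene',[.524,.019,z]).round(1))
im,d=shot('scene','s11');P=cloud('scene',d);i=im.astype(int);b=np.zeros((480,640),bool);b[195:240,280:320]=1
k=b&(i[...,0]-i[...,2]>35)
q=P[k&(P[...,2]>.103)&(P[...,2]<.116)];r=cv2.minAreaRect((q[:,:2]*1000).astype(np.float32));print('flange',np.median(q[:,2]),r)
q=P[k&(P[...,2]>.133)&(P[...,2]<.143)];print('neck top z',np.median(q[:,2]))
E
```

```text
18.45 [0.5216 0.0211 0.1579] vmax 0.0017711784584268889 [-1.73380721 -0.08008146 -1.40279013] 0.016938500918779322
s9 lowest punch row 205 zmin 0.1688 predicted tip z 0.1605 px [[299.6 204.3]]
s8 lowest punch row 200 zmin 0.182 predicted tip z 0.1741 px [[299.4 199.4]]
flange 0.10900073534903512 ((520.2937622070312, 20.403409957885742), (46.16401290893555, 72.75872802734375), 70.07536315917969)
neck top z 0.13646426578197865
```

The tip height agrees (lowest row 205 against 204.3 predicted), so the point is at about 33 mm. The bush is seated and the arm is still, so I hand in.

```bash
python3 -c "
from workcell import *
print(finish_job())"
```

```text
the job is handed in; nothing more can be done
None
```

I seated the rectangular-flange bush in the pocket and let go of it. Then I took the longer grey punch from the rack, threaded it through the bush and the lower guide, and handed the job in while holding it there. That took about 18.5 s of the 64 s.

**Bush:** after release, the top camera showed the flange top at 110.3 mm and the neck top at 138.5 mm (110 and 138 mm expected), square within about 1.3°. After threading, the scene camera read 109.0 and 136.5 mm. It also read the stand's rim 1.7 mm low in the first picture, so I take the bush as still seated.

**Punch:** the tool height puts the point at about 33 mm, mid-gap. In the hover pictures its lowest visible row was within about 1 px of the prediction. The lean measured at hover was about 0.75°. Wrist force stayed around 2–3 N all the way down, which is roughly the punch's weight, so it met no resistance. The arm was still at the end.

**Checks that failed or were missing:**
- The point in the gap could not be seen, because the lower guide hides it from the scene camera and the arm blocks the top camera. Its height is inferred, not seen.
- The lean could not be measured after threading; the fit took in the fingers and was unusable.
- The last outline fit of the flange was also distorted (73 × 46 mm instead of 60 × 44 mm), so only its height was used.
- The two cameras disagreed by about 4 mm in x and 3 mm in y. I used their mean for the grasps and the scene camera alone for both fits.
- I did not re-measure the round bush, the short punch or the plaster hand afterwards. Nothing I did was meant to touch them.

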